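# Tuck the date box flap shut

## Robot

A 6-joint arm with a two-finger parallel gripper is mounted at the origin on the work surface. World frame = base frame: x ahead of the robot, y to its left, z up, the work surface at z = 0. Lengths are in m, angles in degrees, forces in N, time in s.
With the tool pointing down it reaches from about 0.4 to 0.825 m from the base axis. Payload 7 kg.
Tool frame: the origin (TCP) lies at the very end of the fingers, on their centre line; the grasp point (between the pads) lies 19 mm behind it; z points along the fingers, x is the direction in which the jaws open and shut, and the axes are right-handed (so a half turn about z gives the same grasp; the last joint's range is limited). The gripper opens to 88 mm and grips with 3 to 60 N. Pads are 19 mm wide; open, the fingers measure 130 mm over their backs; the gripper's body (78 mm by 193 mm) begins 47 mm behind the grasp point.
Start: joints at [81.939, 20.546, 0.682, 0, -70.136, -16.507], TCP at [0.281, 0.614, 0.227] pointing down, gripper open.
Joint ranges: [-176.03, 176.03], [-82.01, 121.73], [-58.28, 71.71], [-173.87, 95.51], [-174.79, -0.11], [-173.66, 173.66]. Speed limits (degrees/s): [136.94, 136.94, 172.46, 180, 180, 180].

## Interface

Orientations are given as a 3x3 rotation matrix whose columns are the frame's x, y, z axes.
In Python, from workcell import manip gives the robot as it stands. Calls block until the motion is done:
- manip.reach(position, orientation): joint-space move of the TCP to a pose.
- manip.movel(position, rotation=None, max_speed=0.15): straight line of the TCP; rotation=None keeps the orientation; max_speed is the mean speed in m/s.
- manip.goto_joints(angles): joint-space move.
- manip.release() and manip.clamp(): open the fingers fully, or close them until they stop; the grip force is fixed at half the most.
- manip.hold(seconds).
- manip.inverse_kinematics(position, orientation): joint angles nearest the present ones, or None.
- manip.get_state(): the state.
- manip.camera(name): name is "side" or "top" or "wrist"; returns a dict with "frame" (400x640x3 uint8, red, green, blue), "fx", "fy", "cx", "cy" (pixels), "k1" (the pictures are not rectified: a ray, as slopes to the right and down, at radius r is drawn at 1 + k1 r^2 times it, then the intrinsics apply), "R" (3x3) and "t" (3): a world point X has camera coordinates R X + t; the wrist camera has in their place "T_tool_cam" (4x4, takes a point from camera to tool coordinates, whose origin is the TCP and whose axes are the tool frame's). Camera axes: x right, y down, z forward; pixel columns grow to the right and rows downward; lengths in m; the calibration is good to about 2 mm. A picture is of the moment at which its call begins: read the wrist's pose just before it. There is no depth.
A pose or a line that the arm cannot do raises manip.PlanningError and nothing moves.
- manip.close_job(): hands the job in, once; it reports no verdict.
Trained networks look in a picture, given as the dict that the camera call returned (one of the last four; its "shot" number tells which), for a name from the list of things; names that differ only in an ending like _2 or _b are one class to them, and where a whole thing is asked for, a point or a joint stands for the part that bears it (a point fixed in the world has none). Each returns a list of dicts, best first, with "conf" (0 to 1); they miss things now and then, are a little off and sometimes report something else, mostly with a low value. They report only what shows in the picture. A call takes as long as a camera call.
- manip.trace(picture, name): "pixels" (400x640 bool, what is visible of it).
- manip.landmark_of(picture, name): "position" ([x, y, z] in m, in the coordinates of the camera as it stood for that picture, good to about 4 mm: a listed point, or the origin of a listed thing).
The state is a dict: "time_s": time; "joint_positions": joint angles; "qvel": joint speeds; "effort": joint torques, N m; "tcp_pos": TCP position; "tcp_rot": TCP orientation; "force": force on the tool from outside, world axes, zero at the start; "torque": the same for the moment, N m; "grip_width": opening from 0.0 (shut) to 1.0 (fully open).
Only numpy, scipy, OpenCV 4.12 (cv2) and the standard library are available. Lean on these libraries where they do the work, as an engineer would, in place of code of your own. Each camera call takes 0.05 s, during which the arm holds its last target. There are 200 camera calls.

## Task

Close the open date box so the dates stay covered: push its hinged flap over with a fingertip from the outside, press it down, then, keeping it pressed down, push it forward by its step until its free edge is fully home beneath the wooden lip, and let go. Only push on the flap's outer face and step: never pinch or hook it or touch its cork-lined inside, and leave the other things on the console where they stand.

Things in the scene. Friction and masses are not known exactly. Their poses are not given: they have to be found in the camera images.
- date_box: dark wooden date box, too heavy to move; 150 mm along its x, 140 along its y, 65 high plus the lip strip on its +x edge. Origin under its centre, z up; x points from the hinge edge (robot's side) to the lip edge. Open on top from x = -40 to +50 mm, dates inside
- lip: wooden lip strip on the box, full 140 mm width. Origin and axes as the box's. A 4 mm ledge from x = +46 to +75 mm, underside 75.5 mm and top 79.5 mm above the table, on a rail from x = +64 to +75. The slot under the ledge opens towards the hinge: 18 mm deep, 10.5 mm high above the box's top
- hinge_line (a point): middle of the hinge line with the flap slid back (slide 0): 60 mm from the box's origin towards -x, 67.5 mm above the table; fixed to the box, axes as the box's
- lip_mouth (a point): middle of the slot's mouth under the lip's front edge: 46 mm from the box's origin towards +x, 72.5 mm above the table; fixed to the box
- flap_edge (a point): middle of the flap's free edge, 100 mm from the hinge line, at mid-thickness; moves with the flap. The flap is a wooden plate 124 mm wide (y), 100 long, 5 thick (closed: 65 to 70 mm above the table). Its x axis points from hinge to free edge, z out of the outer face (up when closed)
- flap_step (a point): foot of the step on the flap's outer face, mid-width, 55 mm from the hinge line, on the outer face. The step spans the full 124 mm, rises 7.5 mm as a steep wall facing the hinge, and slopes down like a wedge to 87 mm from the hinge. Between hinge and step lies a flat strip 55 mm long for a fingertip. Axes as flap_edge
- flap_lining: the flap's inner face, a cork lining over nearly all of it, 2.5 mm thick, facing the dates; must not be touched. Origin on the hinge line, moves with the flap
- flap (a joint): fold angle, rad: 0 flat on the box (rigid stop), 1.57 upright, up to 2.2 leaning back from the opening. Starts at 1.7 to 2.1. A light spring (about 0.07 N m net when flat, 1 to 2.5 N at a fingertip) swings it open again if let go untucked. Tucked and let go, it rises to about 0.05 and rests under the lip
- flap_slide (a joint): flap's slide along the box's +x, m: 0 (start) = back, free edge 6 mm short of the lip so it can swing down past it; 0.018 = fully forward, edge 12 mm beneath the lip. Friction 3.5 N, no spring: stays where left. If it goes over 6 mm before the flap is flat, the edge lands on top of the lip
- cup_stack: the stack of four small handleless porcelain cups (one rigid body), 60 mm across the top, 102 mm tall; origin under its centre. Stands close to one side of the date box. To be left alone
- flask: vacuum flask, matte black steel, 74 mm across, 212 mm tall with its twist cap; origin under its centre. Stands close to the other side of the date box. To be left alone
- tray: copper-coloured aluminium tray, 240 x 200 mm, rim 20 mm high, 4 mm thick; origin under its centre. To be left alone
- tray_cup: single small porcelain cup on the tray, 60 mm across, 46 mm tall; origin under its centre. To be left alone
- sugar_jar: glass sugar jar with steel cap, 68 mm across, 90 mm tall; origin under its centre. To be left alone
- remote: black remote control, 150 x 42 x 18 mm, lying flat; origin under its centre. To be left alone
- tin: round aluminium tin, 83 mm across, 57 mm tall; origin under its centre. To be left alone

How it is judged (in metres and radians):
On the way:
1. the flap is folded flat (within 0.1 rad) while its edge is still short of the lip (value of joint flap below 0.1 rad and value of joint flap_slide below 0.006 m), for 0.1 s.
At the end, for the whole second after the job is handed in: The flap is down (fold angle under 0.085 rad) and slid forward more than 11 of its 18 mm, so that its edge lies beneath the lip and it stays shut by itself, at rest; the bystanders are within 20 mm of where they stood (value of joint flap below 0.085 rad and value of joint flap_slide above 0.011 m and velocity of joint flap between -0.05 and 0.05 rad/s and velocity of joint flap_slide below 0.005 m/s and distance of each of cup_stack, flask, tray, tray_cup, sugar_jar, remote, tin from where it was at the start of the episode below 0.02 m); the robot touches nothing.
It fails at once if the flap's inner face is touched (pinched, hooked or lifted) (contact force between flap_lining and the fingers above 1 N or contact force between flap_lining and the arm above 1 N).
It fails at once if a bystander is pushed, tipped or lifted more than 20 mm (distance of any of cup_stack, flask, tray, tray_cup, sugar_jar, remote, tin from where it was at the start of the episode above 0.02 m).
It also fails if it takes over 40 s, if anything falls off the work surface, if the arm or the gripper's body presses on something with over 40 N, if the wrist force passes 120 N, or if a joint passes its speed limit or range.

## Working session

There is one attempt and no reset: what is moved stays moved. The work goes in short steps, each a Python script; the robot and the scene stay as the last script left them, time stands still between calls to the robot, and variables do not carry over. Pictures are saved under pics/ and viewed, about 8 in all and at most 12, crops included, and the job is handed in when it is done.

```bash
mkdir -p pics
cat > h.py <<'E'
import numpy as np, cv2
from workcell import manip
def save(p,n): cv2.imwrite('pics/'+n+'.png',cv2.cvtColor(p['frame'],cv2.COLOR_RGB2BGR))
def w(p,c,s=None):
    c=np.array(c)
    if 'R' in p: return np.array(p['R']).T@(c-np.array(p['t']))
    T=np.array(p['T_tool_cam']); return np.array(s['tcp_rot'])@(T[:3,:3]@c+T[:3,3])+np.array(s['tcp_pos'])
def find(p,names,s=None):
    for n in names:
        for d in manip.landmark_of(p,n)[:2]: print(n,round(d['conf'],2),w(p,d['position'],s).round(4))
E
python3 - <<'E'
from h import *
s=manip.get_state();print(s['time_s'])
N=['date_box','lip','hinge_line','lip_mouth','flap_edge','flap_step','cup_stack','flask']
ims=[]
for c in ['top','side']:
    p=manip.camera(c);ims.append(p['frame']);print(c);find(p,N)
    save(p,c)
s=manip.get_state();print(s['time_s'],s['force'])
E
```

```text
0.0
top
date_box 0.79 [0.5447 0.043  0.0006]
lip 0.29 [ 0.5841 -0.5189  0.0014]
hinge_line 0.63 [0.49   0.0679 0.0686]
lip_mouth 0.77 [0.5811 0.0198 0.0707]
flap_edge 0.83 [0.4495 0.0962 0.1545]
flap_step 0.64 [0.4665 0.0826 0.1191]
flap_step 0.56 [0.4875 0.0687 0.0675]
cup_stack 0.56 [ 6.432e-01  1.627e-01 -4.000e-04]
cup_stack 0.37 [0.5797 0.0206 0.0714]
flask 0.82 [ 0.4828 -0.1207  0.    ]
side
date_box 0.7 [0.5428 0.0335 0.0019]
lip_mouth 0.91 [0.5844 0.0138 0.0761]
cup_stack 0.84 [0.6432 0.1605 0.0033]
flask 0.45 [ 0.4841 -0.1204  0.0044]
flask 0.33 [0.5434 0.0364 0.0023]
0.9 [ 0.02926335 -0.93847111  0.09417635]
```

View pics/top.png

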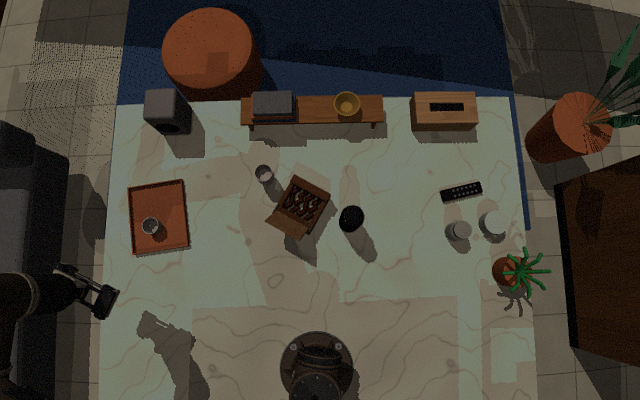

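View pics/side.png

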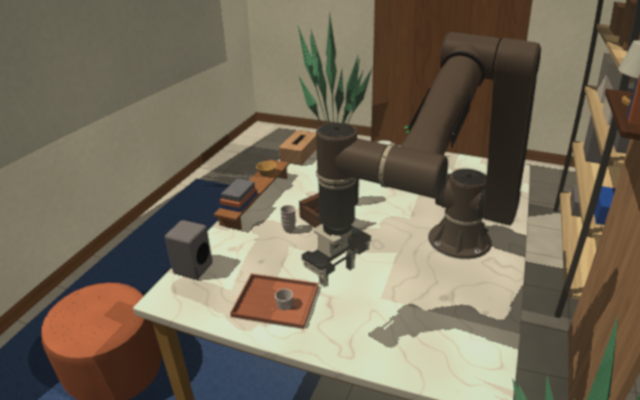

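The top picture shows the box at about (300,205) with the flap leaning towards the robot, the cups at (264,173) and the flask at (351,218). In the side view the gripper hides the box. Next I'll look from the wrist camera and check reach.

```bash
cat >> h.py <<'E'
def frame(yaw):
    c,s=np.cos(yaw),np.sin(yaw); return np.array([c,s,0]),np.array([-s,c,0])
def rot(yaw,tilt,sg=1):
    "tool z tilted from down towards +u by tilt deg; jaw x along box y"
    u,v=frame(yaw);t=np.radians(tilt);z=np.array([0,0,-1])*np.cos(t)+u*np.sin(t);x=sg*v
    return np.column_stack([x,np.cross(z,x),z])
E
python3 - <<'E'
from h import *
yaw=np.radians(-27.8);u,v=frame(yaw)
H=np.array([.49,.068,.0675])
for sg in(1,-1):
  for tilt in (0,15,30,45,60):
    r=[]
    for a,z in((-.095,.20),(-.095,.13),(-.06,.13),(0,.14),(.045,.07),(.063,.07)):
        q=manip.inverse_kinematics(H*[1,1,0]+a*u+[0,0,z],rot(yaw,tilt,sg)); r.append(None if q is None else np.round(q).astype(int).tolist())
    print(sg,tilt,r)
p=manip.camera('wrist');print(np.round(p['T_tool_cam'],3),p['fx'])
E
```

```text
1 0 [[43, -3, -32, 0, -61, -160], [43, 1, -38, 0, -51, -160], [38, 4, -35, 0, -51, -156], [31, 8, -29, 0, -53, -149], [26, 16, -29, 0, -45, -144], [25, 18, -27, 0, -46, -142]]
1 15 [None, [56, -5, -54, 23, -41, 169], None, None, None, None]
1 30 [None, None, None, None, None, None]
1 45 [None, None, None, None, None, None]
1 60 [None, None, None, None, None, None]
-1 0 [[43, -3, -32, 0, -61, 20], [43, 1, -38, 0, -51, 20], [38, 4, -35, 0, -51, 24], [31, 8, -29, 0, -53, 31], [26, 16, -29, 0, -45, 36], [25, 18, -27, 0, -46, 38]]
-1 15 [[57, -10, -46, 19, -54, -6], [56, -5, -54, 23, -41, -11], [50, -2, -52, 24, -39, -6], [41, 1, -47, 23, -39, 4], [33, 10, -51, 32, -25, 1], [31, 12, -49, 31, -25, 3]]
-1 30 [None, None, None, None, None, None]
-1 45 [None, None, None, None, None, None]
-1 60 [None, None, None, None, None, None]
[[ 1.    -0.001 -0.001  0.   ]
 [ 0.001  0.964  0.265 -0.07 ]
 [ 0.    -0.265  0.964 -0.158]
 [ 0.     0.     0.     1.   ]] 349.20130812897594
```

Run:
```python
from h import *
yaw=np.radians(-27.8);u,v=frame(yaw)
H=np.array([.49,.068,0])
manip.reach(H-.01*u+[0,0,.34],rot(yaw,0,-1))
manip.clamp();manip.hold(.2)
s=manip.get_state();p=manip.camera('wrist');save(p,'w1')
print(s['time_s'],s['tcp_pos'],s['force'],s['grip_width'])
find(p,['date_box','lip','hinge_line','lip_mouth','flap_edge','flap_step','cup_stack','flask'],s)
```

```text
4.6833 [0.48116588 0.07267341 0.34002014] [-0.21078113  0.15668961 -0.25144645] 0.007990490395755796
date_box 0.83 [ 5.385e-01  4.150e-02 -1.000e-04]
hinge_line 0.64 [0.4913 0.0712 0.0697]
lip_mouth 0.71 [0.578  0.0185 0.0733]
flap_edge 0.57 [0.4475 0.0948 0.1534]
flap_step 0.74 [0.4646 0.0848 0.1148]
flap_step 0.56 [0.4447 0.0969 0.155 ]
cup_stack 0.82 [ 0.6421  0.1624 -0.001 ]
flask 0.77 [ 0.4831 -0.1178 -0.0006]
```

View pics/w1.png

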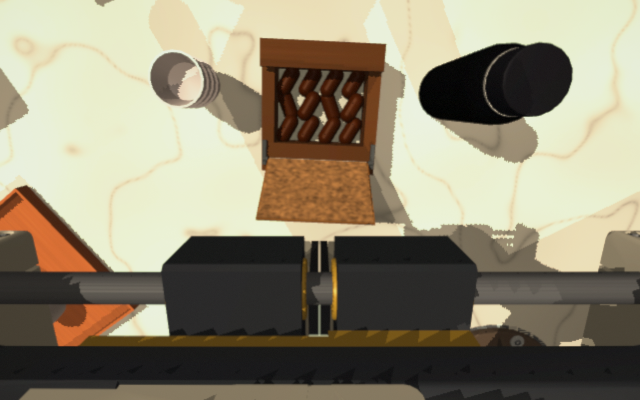

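The wrist view shows the lip's far edge from (261,39) to (386,45) and the flap's free edge from (257,219) to (375,223). The fingers are clear of the flap. I'll turn those edges into positions.

Run:
```python
from h import *
s=manip.get_state();p=manip.camera('wrist')
K=np.array([[p['fx'],0,p['cx']],[0,p['fy'],p['cy']],[0,0,1]])
def proj(px,z):
    n=cv2.undistortPoints(np.array([[px]],float),K,np.array([p['k1'],0,0,0.]))[0,0]
    o=w(p,[0,0,0],s);d=w(p,[n[0],n[1],1],s)-o;return o+d*(z-o[2])/d[2]
g=cv2.cvtColor(p['frame'],cv2.COLOR_RGB2BGR)
for nm,a,b,z in(('lipfar',(261,39),(386,45),.0795),('lipnear',(261,66),(384,72),.0795),('edge',(257,219),(375,223),.154)):
    A,B=proj(a,z),proj(b,z);d=A-B
    print(nm,np.linalg.norm(d).round(4),((A+B)/2).round(4),'yaw',np.degrees(np.arctan2(-d[0],d[1])).round(2))
cv2.imwrite('pics/w1c.png',cv2.resize(g[20:240,220:430],None,fx=3.5/1.3,fy=3.5/1.3,interpolation=cv2.INTER_CUBIC))
```

```text
lipfar 0.1382 [0.6033 0.0024 0.0795] yaw -30.4
lipnear 0.1386 [0.579  0.0164 0.0795] yaw -30.49
edge 0.1223 [0.4449 0.0953 0.154 ] yaw -29.9
```

View pics/w1c.png

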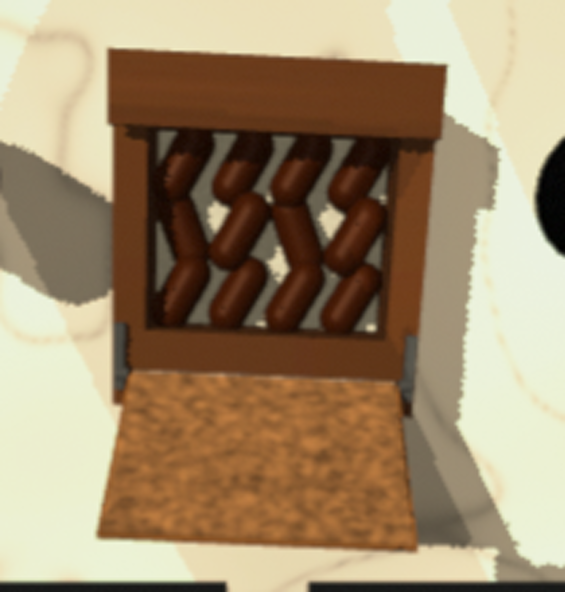

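```bash
cat >> h.py <<'E'
yaw=np.radians(-30.3);u,v=frame(yaw);O=np.array([.539,.040,0]);H=O-.06*u+[0,0,.0675];R=rot(yaw,0,-1)
def go(a,z,sp=.06):
    "TCP at a along u from hinge, z above hinge"
    manip.movel(H+a*u+[0,0,z],R,max_speed=sp)
def st():
    s=manip.get_state();d=np.array(s['tcp_pos'])-H;f=np.array(s['force'])
    print('t %.2f a %.4f v %.4f z %.4f F u %.1f v %.1f z %.1f'%(s['time_s'],d@u,d@v,d[2],f@u,f@v,f[2]),flush=True);return f
E
python3 - <<'E'
from h import *
import sys
manip.reach(H-.09*u+[0,0,.14],R);st()
go(-.09,.047,.1);st()
for a in(-.06,-.04,-.02,-.008):
    go(a,.045);f=st()
    if np.linalg.norm(f)>12: sys.exit('force')
for th in np.radians([80,70,60,50,40,30,20,10]):
    r=.045;go(r*np.cos(th)-.0025*np.sin(th)-.0095,r*np.sin(th)+.0025*np.cos(th));f=st()
    if np.linalg.norm(f)>12: sys.exit('force')
p=manip.camera('wrist');save(p,'w2')
E
```

```text
t 5.86 a -0.0892 v 0.0011 z 0.1414 F u 0.3 v 0.7 z 0.1
t 6.94 a -0.0897 v 0.0004 z 0.0475 F u 0.6 v 0.3 z 0.5
t 7.59 a -0.0599 v -0.0003 z 0.0448 F u -0.3 v -0.1 z 0.0
t 8.07 a -0.0397 v -0.0002 z 0.0448 F u 0.7 v -0.3 z -0.4
t 8.56 a -0.0197 v -0.0002 z 0.0448 F u 0.5 v -0.7 z -0.4
t 8.91 a -0.0076 v -0.0000 z 0.0449 F u 0.0 v 1.1 z 0.2
t 9.16 a -0.0040 v -0.0000 z 0.0447 F u -1.0 v 0.2 z -0.9
t 9.44 a 0.0039 v -0.0000 z 0.0430 F u -1.5 v -1.4 z -0.2
t 9.72 a 0.0111 v -0.0001 z 0.0399 F u 0.3 v -0.5 z -0.5
t 10.01 a 0.0177 v -0.0001 z 0.0357 F u -0.9 v -0.5 z -0.4
t 10.29 a 0.0236 v -0.0001 z 0.0305 F u -0.8 v -0.3 z -0.0
t 10.57 a 0.0284 v -0.0001 z 0.0243 F u -0.3 v -0.3 z 0.2
t 10.86 a 0.0320 v -0.0001 z 0.0174 F u 0.4 v -0.3 z 0.1
t 11.14 a 0.0344 v -0.0001 z 0.0099 F u 0.3 v 0.3 z 1.2
```

View pics/w2.png

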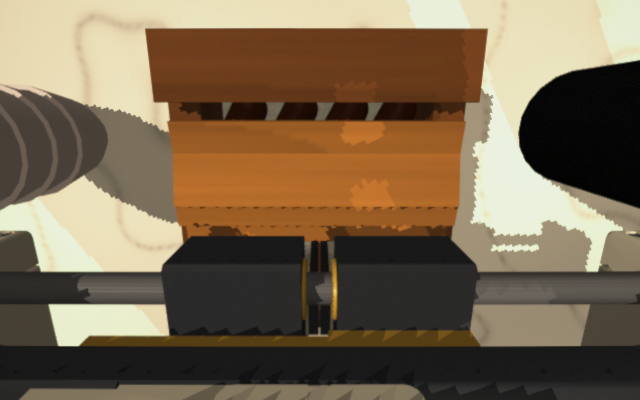

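The flap is nearly down: its free edge shows at row ~121, still short of the lip at row ~102, and the step is ahead of the fingertip at row ~208. Now I'll press down and then slide it forward.

Run:
```python
from h import *
a=.0345;z=.0055
while z>-.006:
    go(a,z,.03);manip.hold(.1);f=st()
    if f[2]>6: break
    z-=.0012
manip.hold(.4);st()
p=manip.camera('wrist');save(p,'w3')
find(p,['flap_edge','lip_mouth','flap_step'],manip.get_state())
while a<.072:
    a+=.004;go(a,z,.03);manip.hold(.1);f=st()
    if f[2]>14: z+=.0006
    if f[2]<4: z-=.0008
    if f@u<-18: break
p=manip.camera('wrist');save(p,'w4')
find(p,['flap_edge','lip_mouth','flap_step'],manip.get_state())
c=np.vstack([cv2.imread('pics/w%d.png'%i)[0:280,60:600] for i in(3,4)]);cv2.imwrite('pics/w34.png',c)
```

```text
t 11.60 a 0.0346 v 0.0001 z 0.0056 F u -0.2 v -0.2 z 0.5
t 11.95 a 0.0346 v 0.0001 z 0.0044 F u 0.7 v -0.2 z 1.6
t 12.30 a 0.0345 v 0.0000 z 0.0031 F u 1.3 v 0.0 z 2.0
t 12.65 a 0.0346 v 0.0001 z 0.0024 F u -1.4 v -0.5 z 8.0
t 13.05 a 0.0346 v 0.0001 z 0.0024 F u -1.5 v -0.4 z 8.1
flap_edge 0.89 [0.5756 0.0202 0.0668]
lip_mouth 0.81 [0.5808 0.0171 0.0735]
flap_step 0.73 [0.5384 0.0455 0.0678]
t 13.63 a 0.0386 v 0.0001 z 0.0024 F u -1.8 v -0.7 z 7.6
t 14.02 a 0.0426 v 0.0001 z 0.0024 F u -0.4 v -0.6 z 8.3
t 14.40 a 0.0466 v 0.0001 z 0.0024 F u -1.8 v -1.0 z 8.0
t 14.78 a 0.0506 v 0.0001 z 0.0024 F u -1.7 v -1.0 z 8.2
t 15.17 a 0.0543 v 0.0000 z 0.0024 F u -3.2 v -0.6 z 8.8
t 15.55 a 0.0579 v -0.0003 z 0.0023 F u -3.8 v -1.1 z 9.1
t 15.93 a 0.0619 v -0.0004 z 0.0022 F u -3.9 v -0.1 z 9.2
t 16.32 a 0.0648 v -0.0007 z 0.0019 F u -8.6 v 1.1 z 10.6
t 16.70 a 0.0654 v -0.0011 z 0.0012 F u -26.8 v 4.8 z 16.7
lip_mouth 0.56 [0.5828 0.0204 0.0723]
flap_step 0.86 [0.5539 0.0354 0.0683]
```

View pics/w34.png

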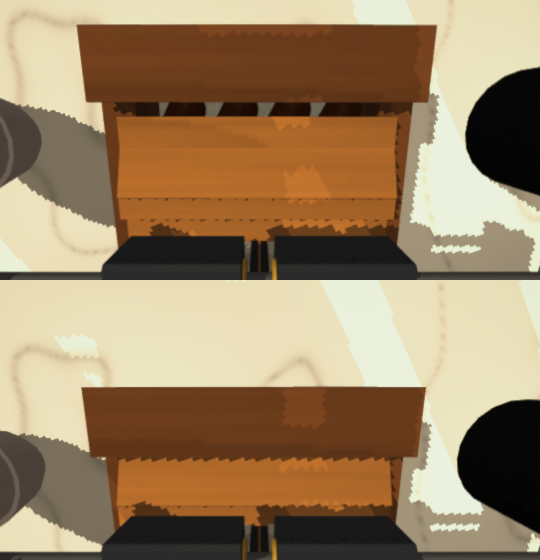

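The two views show the flap short of the lip when pressed flat, then tucked under it with a hard stop reached. The step moved about 18 mm. Now I'll let go gently and check.

Run:
```python
from h import *
s=manip.get_state();d=np.array(s['tcp_pos'])-H
go(.0655,.0022,.02);st()
go(.0645,.0045,.02);st()
go(.0625,.008,.02);st()
go(.0555,.02,.05);st()
go(.03,.15,.12)
go(-.03,.27,.12);manip.hold(.5);st()
s=manip.get_state();p=manip.camera('wrist');save(p,'w5')
find(p,['flap_edge','lip_mouth','hinge_line','flap_step','cup_stack','flask'],s)
p=manip.camera('top');find(p,['flap_step','cup_stack','flask'])
```

```text
t 17.30 a 0.0645 v -0.0005 z 0.0023 F u -4.6 v 0.2 z 7.0
t 17.57 a 0.0641 v -0.0004 z 0.0043 F u -0.9 v -0.6 z 1.3
t 17.93 a 0.0626 v 0.0001 z 0.0081 F u 1.0 v 0.3 z 0.7
t 18.35 a 0.0555 v 0.0003 z 0.0205 F u -0.4 v 0.2 z -0.3
t 21.37 a -0.0299 v -0.0000 z 0.2699 F u -0.2 v 0.6 z -0.8
flap_edge 0.59 [0.5935 0.0127 0.0753]
lip_mouth 0.92 [0.5782 0.0176 0.0731]
hinge_line 0.57 [0.4918 0.074  0.0701]
flap_step 0.64 [0.5536 0.0363 0.0718]
flap_step 0.39 [ 0.4825 -0.1178  0.0009]
cup_stack 0.92 [ 0.6424  0.1638 -0.0027]
flask 0.7 [ 0.4842 -0.1182 -0.0028]
flap_step 0.58 [0.5538 0.031  0.0767]
flap_step 0.38 [0.4884 0.0689 0.0682]
flask 0.62 [ 4.840e-01 -1.236e-01 -3.000e-04]
```

View pics/w5.png

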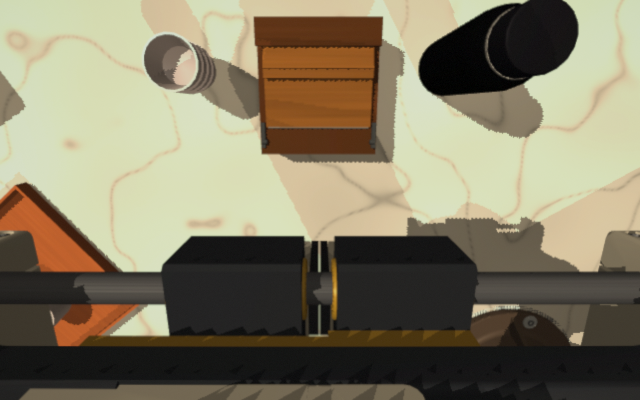

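The flap is shut with its front edge under the lip at row ~45, and its hinge end has moved forward to row ~128. The cups and flask stand where they were, and the robot is clear.

```bash
python3 -c "
from h import *
manip.close_job()"
```

```text
the job is handed in; nothing more can be done
```

The date box is closed and I've handed the job in, at about 21.5 s of the 40 s allowed; `close_job` gave no verdict.

**What I did:** I swung the flap over from outside with the closed fingertips and pressed it flat with about 8 N. A picture then showed its edge still short of the lip. Keeping it pressed, I pushed it forward by the step until it hit a hard stop. The push reached about 27 N there, then I eased off, lifted clear and backed away.

**Last checks:**
- **Slide:** the network's step position moved about 18 mm forward while I pushed, and it stayed there after I let go.
- **Flap:** the last wrist picture shows it lying shut under the lip, and nothing is touching the robot.
- **Bystanders:** the cup stack and flask read within about 3 mm of their first positions. I did not re-measure the tray, tray cup, sugar jar, remote or tin; the arm stayed well clear of them.

**Checks that disagreed or failed:**
- **Box yaw:** the network points gave -28° to -31°; I used -30.3° from the lip edges in the picture.
- **Hidden flap edge:** its position after closing (confidence 0.59) is only a guess by the network.
- **Top camera:** it did not find the cup stack in the last look, and it put the flap step about 5 mm off the wrist camera's reading.

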